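Find a rack crossbar's balance point and set its carrying handle there

ROBOT

A 6-joint arm with a two-finger parallel gripper is mounted at the origin on the work surface. World frame = base frame: x ahead of the robot, y to its left, z up, the work surface at z = 0. Lengths are in mm, angles in rad, forces in N, time in s.
With the tool pointing down it reaches from about 300 to 950 mm from the base axis. Payload 3.1 kg.
Tool frame: the origin (TCP) lies on the front face of the gripper's body, between the roots of the fingers; the fingertips stand 73 mm ahead of it and the grasp point (between the pads) lies 54 mm ahead of it; z points along the fingers, y is the direction in which the jaws open and shut (so a half turn about z gives the same grasp; the last joint's range is limited). The gripper opens to 85 mm and grips with 20 to 120 N. Pads are 22 mm wide; open, the fingers measure 114 mm over their backs; the gripper's body (76 mm by 85 mm) begins 54 mm behind the grasp point. The pads swing forward as they close: fully open they stand 13 mm farther back than shut.
Start: joints at [1.042, 0.308, 1.634, -0, 1.2, -0.07], TCP at [276.821, 560.36, 303.872] pointing down, gripper open.
Joint ranges: [-3.06, 3.06], [-0.79, 1.96], [0.05, 2.63], [-1.19, 4.34], [0.05, 2.64], [-2.94, 2.94]. Speed limits (rad/s): [2.79, 2.79, 3.14, 3.14, 3.14, 3.14].

INTERFACE

Orientations are given as [roll, pitch, yaw] about the fixed x, y, z axes, in that order (R = Rz(yaw) Ry(pitch) Rx(roll)).
In Python, from cell import bot, vision gives the robot as it stands.
- The arm moves only by the tool servo_tool, never from a script. Its argument "rows" is a list of rows, each a list of 3 entries, a list of its own where there are three numbers: the shift along the world's x, y, z in cm, then the turn, a rotation vector about the world's x, y, z in degrees, then the opening, from 0 (shut) to 1 (fully open). A call has 1 to 12 rows; each row is the pose to reach, as a shift and turn from the pose measured when the call began; what a row does not reach only later rows make up. A row lasts 1/10 s, in which the tool goes at most 50 mm and 8.59 degrees, less where a joint would pass 70% of its speed; a pose out of reach is approached as far as the arm can. A call with a gripper value outside its range is refused whole. The fingers move at their own pace and stop on an object; the grip force is fixed at half the most. Time passes only in rows, so rows that repeat a pose let the fingers close. It gives the time, the measured TCP pose, the force and the opening at its end, in the units of the state.
- bot.state(): the state, without advancing time (a new reading comes with each control period).
- vision.capture(name): name is "scene" or "side" or "wrist"; returns (picture, depth): 400x640x3 uint8, blue, green, red; 400x640 float32, mm along the optical axis (not along the pixel's ray), 0 where there is no reading.
- vision.camera_params(name): a dict with "K" (3x3 intrinsics, pixels), "k1" (the pictures are not rectified: a ray, as slopes to the right and down, at radius r is drawn at 1 + k1 r^2 times it, then the intrinsics apply), "extrinsics" (4x4, takes a point from world to camera coordinates). Camera axes: x right, y up, looking along -z (the intrinsics and any distortion apply to the point x, -y, -z); pixel columns grow to the right and rows downward; lengths in mm; the calibration is good to about 2 mm. A picture is of the moment at which its call begins: read the wrist's pose just before it. camera_params takes no time and is no camera call; for the wrist camera it gives the pose at the moment of the call.
- bot.hand_in(): hands the job in, once; it reports no verdict.
The state is a dict: "time_s": time; "qpos": joint angles; "joint_vel": joint speeds; "joint_efforts": joint torques, N m; "tcp_pos": TCP position; "tool_rot": TCP orientation; "wrist_force": force on the tool from outside, world axes, zero at the start; "moment": the same for the moment, N m; "opening": finger opening in mm.
Only numpy, scipy, OpenCV 4.12 (cv2) and the standard library are available. Lean on these libraries where they do the work, as an engineer would, in place of code of your own. Each camera call takes 0.05 s, during which the arm holds its last target. There are 200 camera calls.

TASK

A steel rack crossbar lies tipped across the balance stand, heavy lug end down. First move the lidded jar that stands in line with its raised end well out of the bar's way to either side, upright and with a good finger's width or more to spare; then, without picking the bar up, push it along over the stand until it balances level by itself, hands off. Then pick up the carrying handle and set it down astride the balanced bar, centred over the stand's narrow top, so that everything is left level and free, and leave the bottle, the bowl and the scraper alone.

Things in the scene. Friction and masses are not known exactly. Their poses are not given: they have to be found in the camera images.
- stand: Fixed aluminium balance stand. Origin: centre of its underside on the bench. Base 60 (x) x 90 (y) x 6 mm with an upright rib 22 mm thick (x), 46 wide (y); the rib's flat top is 20 mm above the bench. The crossbar lies across it along the stand's x; it balances when its centre of mass is over the 22 mm top. Stand +y points roughly to the robot.
- crossbar: Loose grey steel bar 240 (x) x 36 x 12 mm, black lug fixed on top of its -x end (30 long, 50 wide, 16 high, flush with the end). Origin: centre of bar's underside; z up, x from lug to plain end. 0.42-0.68 kg; centre of mass unseen, 69-103 mm from lug's end face. At first the stand is 125-140 mm from that face, lug on the bench. While its end is pressed, friction can hold it tipped: let go to see; freed, it may rock up to 5 s.
- handle: Loose grey handle, 80 g. Origin: centre of underside. Plate 44 (x) x 54 (y) mm, its underside 8 mm above the origin; 8 mm deep skirts along its x sides, 42 mm apart inside, to sit astride the bar, x along the bar either way round. Seated, its origin is 4 mm above the bar's underside (24 mm above the bench on the level bar). Upright grip fin 44 (x) x 16 (y), 14 to 62 mm above origin.
- jar: Loose clear jar with a steel lid, 70 mm diameter, 65 mm high, 0.3 kg, standing on the bench in line with the bar beyond its raised plain end. Origin: centre of its underside.
- bottle: Bystander: loose clear plastic water bottle with a rubber cap, 64 mm diameter, 110 mm high, standing. Origin: centre of its underside. The handle and the bottle stand on opposite sides of the bar, about 115 mm from it, either way round.
- bowl: Bystander: steel bowl, 110 mm across, 50 mm high. Origin: centre of its underside.
- scraper: Bystander: hand scraper about 200 mm long, lying on the bench. Origin: middle of its underside; x along it.
Mind the look-alikes: they are no part of the job. What is shaped like the crossbar but green or yellow is not meant.

How it is judged:
By the outcome, as a careful person would: the job done as asked, in the order asked, and still so for the second after the job is handed in, with the robot touching nothing.
It also fails if it takes over 72 s, if anything falls off the work surface, if the arm or the gripper's body presses on something with over 40 N, if the wrist force passes 120 N, or if a joint passes its speed limit or range.

## Working session

There is one attempt and no reset: what is moved stays moved. The work goes in short steps, Python scripts to look and compute and a tool call to move; the robot and the scene stay as the last step left them, time stands still between calls to the robot, and variables do not carry over. Pictures are saved under pics/ and viewed, about 8 in all and at most 12, crops included, and the job is handed in when it is done.

Besides the shell and the picture viewer there is one more tool, called after "Emit:" by a JSON object that holds its "api" and its "payload". servo_tool: Moves the arm, as the interface text tells. Its arguments: {"type":"object","properties":{"rows":{"type":"array"}},"required":["rows"]}

```bash
ls; mkdir -p pics; cat > h.py <<'E'
import numpy as np, cv2
from cell import bot, vision
def cap(n):
    p=vision.camera_params(n); im,d=vision.capture(n); return im,d,p
def pts(d,p):
    """world point per pixel from depth"""
    h,w=d.shape; K=np.array(p["K"],float); k=p["k1"]
    u,v=np.meshgrid(np.arange(w),np.arange(h))
    a=(u-K[0,2])/K[0,0]; b=(v-K[1,2])/K[1,1]; x,y=a.copy(),b.copy()
    for _ in range(8):
        s=1+k*(x*x+y*y); x=a/s; y=b/s
    P=np.stack([x*d,-y*d,-d,np.ones_like(d)],-1)
    W=P@np.linalg.inv(np.array(p["extrinsics"])).T
    W=W[...,:3]; W[d<=0]=np.nan; return W
def st():
    s=bot.state(); print("t",s["time_s"],"tcp",np.round(s["tcp_pos"],1),"rot",np.round(s["tool_rot"],3),"F",np.round(s["wrist_force"],1),"op",s["opening"],"q",np.round(s["qpos"],2))
E
python3 - <<'E'
from h import *
st()
for n in("scene","side"):
    im,d,p=cap(n); cv2.imwrite(f"pics/{n}0.png",im); np.savez(f"{n}0.npz",im=im,d=d,W=pts(d,p)); print(n,np.round(np.linalg.inv(p["extrinsics"])[:3,3]))
E
```

```text
pics
t 0.0 tcp [276.5 559.8 302.6] rot [-3.139 -0.     2.683] F [ 0.3  0.1 -0.3] op 85.38346468486387 q [ 1.04  0.31  1.64 -0.    1.2  -0.07]
scene [1179.  499. 1144.]
side [ 243. -765.  507.]
```

View pics/scene0.png

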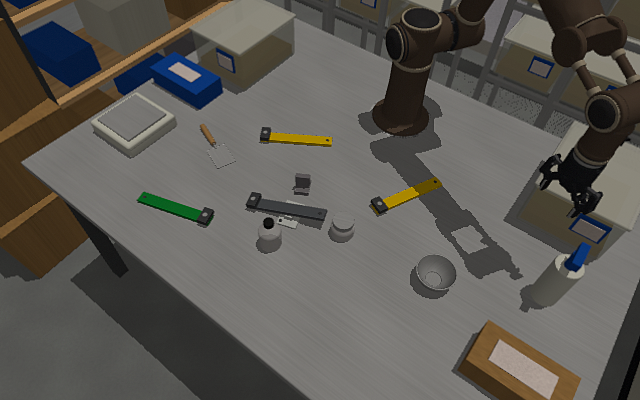

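View pics/side0.png

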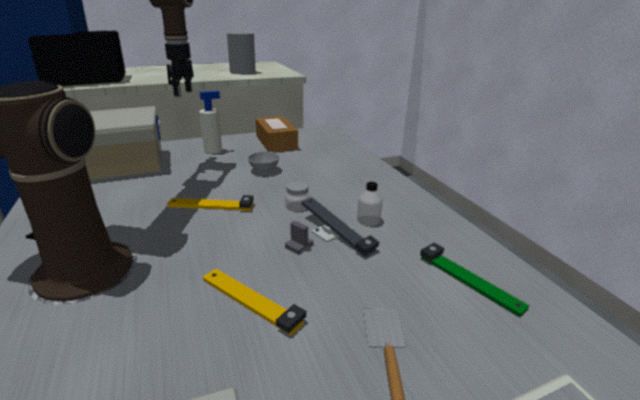

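The scene view shows the grey crossbar from lug (254,200) to plain end (325,214). The jar is at (342,227), bottle (270,235), handle (302,184), bowl (436,273) and scraper (215,145). The look-alikes are the green bar (175,207) and the yellow bars (296,138) and (406,194). I choose the grey one.

```bash
python3 - <<'E'
from h import *
D=np.load("scene0.npz"); im,d,W=D["im"],D["d"],D["W"]
S=np.load("side0.npz"); 
for n,u,v in [("lug",254,200),("barmid",290,208),("plain",322,214),("jarlid",343,219),("cap",268,223),("handle top",302,177),("handle",302,190),("standvis",288,223),("bowl",436,273),("bench",240,260)]:
    print(n,np.round(W[v,u],1))
# bar region in world coords with heights from both cams, relative to bar line
def reg(W,c,r,z0,z1):
    return np.isfinite(W[...,2])&(np.hypot(W[...,0]-c[0],W[...,1]-c[1])<r)&(W[...,2]>z0)&(W[...,2]<z1)
for nm,D in (("scene",D),("side",S)):
    W,im=D["W"],D["im"]
    for n,uv,r,z0,z1 in [("jar",(343,219),60,50,80),("bottle",(268,223),50,60,125),("handle",(302,180),50,25,75)]:
        c=np.load("scene0.npz")["W"][uv[1],uv[0]]
        m=reg(W,c,r,z0,z1); P=W[m]
        if len(P): 
            rr=cv2.minAreaRect(P[:,:2].astype(np.float32)); print(nm,n,m.sum(),np.round(P.mean(0),1),np.round(P.max(0)),np.round(P.min(0)),rr)
im=np.load("scene0.npz")["im"]
cv2.imwrite("pics/crop.png",cv2.resize(im[160:260,220:380],None,fx=5,fy=5,interpolation=cv2.INTER_CUBIC))
E
```

```text
lug [ 612.5 -138.1   25.7]
barmid [574.  -30.4  35.1]
plain [541.7  62.1  49.6]
jarlid [527.8 124.8  64.9]
cap [689.2  -9.6 109.7]
handle top [473.1 -65.4  55.7]
handle [484.8 -56.4  10.7]
standvis [603.2 -15.    4.8]
bowl [480.9 408.    5.7]
bench [778.4 -44.5  -2.6]
scene jar 358 [532.6 127.7  62.4] [561. 157.  69.] [498.  69.  50.] ((528.1980590820312, 114.00508880615234), (85.50761413574219, 61.09089660644531), 83.10494232177734)
scene bottle 400 [691.5  -6.   83.2] [717.  19. 113.] [655. -44.  60.] ((688.6773681640625, -9.786705017089844), (53.44744873046875, 61.12411880493164), 42.71036148071289)
scene handle 151 [473.7 -63.   48.9] [488. -42.  66.] [455. -86.  25.] ((471.7705383300781, -64.42755126953125), (22.77903175354004, 41.064964294433594), 32.96275329589844)
side jar 253 [529.3 113.   61.6] [561. 153.  66.] [501.  90.  50.] ((532.34423828125, 120.41424560546875), (59.84493637084961, 58.407955169677734), 72.63099670410156)
side bottle 412 [679.8 -30.1  82.3] [713.   4. 111.] [654. -49.  60.] ((681.5203857421875, -26.03384780883789), (44.37579345703125, 61.14499282836914), 55.690711975097656)
side handle 283 [470.8 -76.6  46.7] [488. -51.  63.] [457. -94.  25.] ((472.8880310058594, -73.10452270507812), (16.601755142211914, 43.986183166503906), 28.95316505432129)
```

View pics/crop.png

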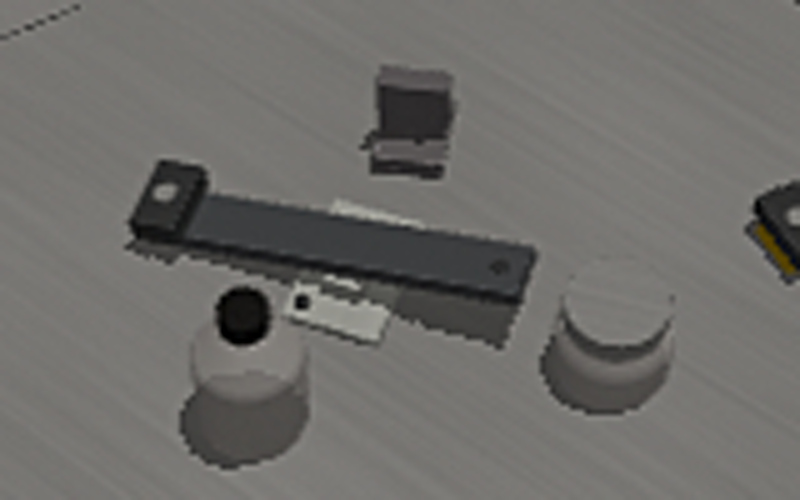

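The crop confirms the grey bar: black lug at the left (crop 168,195), plain end near the jar (crop 520,270), and the handle and bottle on opposite sides. I'm moving above the scene for a wrist view.

Emit:
{"api": "servo_tool", "payload": {"rows": [[[5,-8,2],[0,0,-8],1],[[10,-18,4],[0,0,-16],1],[[15,-28,4],[0,0,-24],1],[[20,-38,4],[0,0,-32],1],[[25,-47,4],[0,0,-40],1],[[26,-50,4],[0,0,-44],1],[[26,-50,4],[0,0,-44],1],[[26,-50,4],[0,0,-44],1],[[26,-50,4],[0,0,-44],1],[[26,-50,4],[0,0,-44],1],[[26,-50,4],[0,0,-44],1],[[26,-50,4],[0,0,-44],1]]}}

```text
time_s: 1.3
tcp_pos: [538.0, 55.8, 342.7]
tool_rot: [-3.14, 0.002, 1.911]
wrist_force: [0.2, 0.5, 0.1]
opening: 85.3
```

```bash
python3 - <<'E'
from h import *
st()
im,d,p=cap("wrist"); cv2.imwrite("pics/w0.png",im); W=pts(d,p); np.savez("w0.npz",im=im,d=d,W=W)
print(np.round(np.linalg.inv(p["extrinsics"]),2))
E
```

```text
t 1.3 tcp [538.   55.8 342.7] rot [-3.140e+00  2.000e-03  1.911e+00] F [0.2 0.5 0.1] op 85.29524237253275 q [ 0.02  0.11  1.79 -0.    1.24 -0.32]
[[ 9.4000e-01 -3.2000e-01 -1.1000e-01  5.1034e+02]
 [ 3.3000e-01  8.9000e-01  3.1000e-01  1.3566e+02]
 [-0.0000e+00 -3.3000e-01  9.5000e-01  4.1308e+02]
 [ 0.0000e+00  0.0000e+00  0.0000e+00  1.0000e+00]]
```

View pics/w0.png

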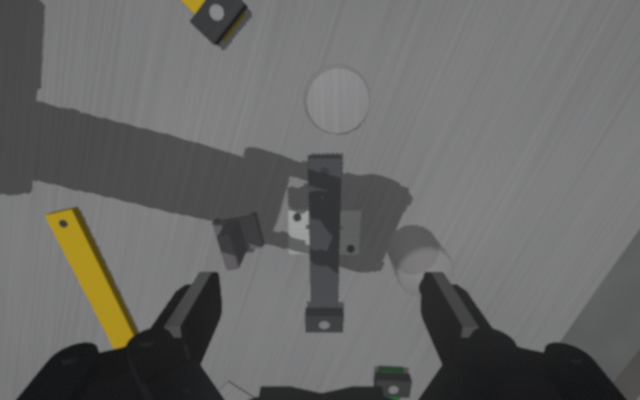

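The wrist view shows the jar lid at (338,100), the bar from (325,155) to the lug at (325,318), and the stand's base dots at (297,217) and (350,248). The handle is at (238,238) and the bottle at (423,258).

```bash
cat >> h.py <<'E'
def onz(p,uv,z):
    """pixels -> world points on plane z"""
    K=np.array(p["K"],float); uv=np.atleast_2d(np.asarray(uv,float)); a=(uv-K[:2,2])/K[[0,1],[0,1]]; x=a.copy()
    for _ in range(10): x=a/(1+p["k1"]*(x**2).sum(1,keepdims=True))
    E=np.linalg.inv(np.array(p["extrinsics"])); r=np.c_[x[:,0],-x[:,1],-np.ones(len(x))]@E[:3,:3].T; o=E[:3,3]
    return o+r*((np.broadcast_to(z,len(x))-o[2])/r[:,2])[:,None]
E
python3 - <<'E'
from h import *
D=np.load("w0.npz"); im,W,d=D["im"],D["W"],D["d"]; p=vision.camera_params("wrist")
g=cv2.cvtColor(im,cv2.COLOR_BGR2GRAY)
c=cv2.HoughCircles(g[50:150,280:400],cv2.HOUGH_GRADIENT,1,50,param1=80,param2=12,minRadius=25,maxRadius=40)
print("circ",c); 
if c is not None:
    u,v,r=c[0,0]; print("jar",onz(p,[[280+u,50+v],[280+u-r,50+v],[280+u+r,50+v]],65))
m=np.isfinite(W[...,2])&(W[...,2]>55)&(W[...,2]<75); m[150:]=0; P=W[m]; print("lid depth",m.sum(),np.round(np.median(P,0),1),P.min(0),P.max(0))
# stand by dots, bench-plane z=6
print("dots",onz(p,[[297,217],[350,248]],6), "dot mean",onz(p,[[297,217],[350,248]],6).mean(0))
# bar: grey top (between rows)
m=np.zeros(d.shape,bool); m[150:335,300:350]=1
m&=(W[...,2]>14)&(W[...,2]<60)
P=W[m]; rr=cv2.minAreaRect(P[:,:2].astype(np.float32)); print("bar",m.sum(),rr,P[:,2].min(),P[:,2].max())
for v in range(150,336,12): 
    us=np.where(m[v])[0]
    if len(us): print(v,us[0],us[-1],np.round(np.nanmedian(W[v,us],0),1),[tuple(im[v,us].mean(0).round())])
m=np.zeros(d.shape,bool); m[190:285,195:280]=1; m&=(W[...,2]>45)&(W[...,2]<75)
P=W[m]; print("fin",m.sum(),cv2.minAreaRect(P[:,:2].astype(np.float32)),P[:,2].max())
E
```

```text
circ [[[58.5 50.5 32.1]]]
jar [[531.75803894 124.49435482  65.        ]
 [502.94969517 114.33583922  65.        ]
 [560.55678045 134.63421718  65.        ]]
lid depth 3306 [529.9 125.3  65.6] [499.96577508  94.02297831  63.03776749] [560.55615902 154.70191561  68.10354777]
dots [[535.11855145 -24.98055321   6.        ]
 [612.49133132 -42.87529366   6.        ]] dot mean [573.80494138 -33.92792344   6.        ]
bar 5779 ((577.4581298828125, -45.41236877441406), (49.001625061035156, 240.8549346923828), 19.351301193237305) 15.339801066273253 53.53791065483381
162 307 341 [539.5  61.4  51. ] [(np.float64(79.0), np.float64(75.0), np.float64(74.0))]
174 308 340 [544.   48.7  49.3] [(np.float64(63.0), np.float64(60.0), np.float64(59.0))]
186 308 340 [548.8  35.3  46.2] [(np.float64(58.0), np.float64(56.0), np.float64(55.0))]
198 308 340 [553.6  22.   44.2] [(np.float64(56.0), np.float64(53.0), np.float64(53.0))]
210 308 339 [558.1   7.7  41.7] [(np.float64(56.0), np.float64(54.0), np.float64(53.0))]
222 309 339 [563.8  -7.1  38.9] [(np.float64(65.0), np.float64(62.0), np.float64(61.0))]
234
[... 237 characters left out ...]
(56.0), np.float64(55.0))]
270 310 337 [586.5 -72.   27.4] [(np.float64(75.0), np.float64(72.0), np.float64(70.0))]
282 310 337 [593.5 -89.9  24.3] [(np.float64(79.0), np.float64(76.0), np.float64(74.0))]
294 310 337 [ 599.6 -108.6   20.4] [(np.float64(80.0), np.float64(77.0), np.float64(75.0))]
306 310 336 [ 606.1 -128.9   17.5] [(np.float64(75.0), np.float64(72.0), np.float64(71.0))]
318 305 342 [ 609.2 -135.8   32.1] [(np.float64(66.0), np.float64(64.0), np.float64(64.0))]
330 305 342 [ 616.9 -155.6   28.8] [(np.float64(70.0), np.float64(69.0), np.float64(68.0))]
fin 709 ((471.4591369628906, -67.40518951416016), (16.452802658081055, 43.853309631347656), 31.58585548400879) 64.1456514631443
```

Emit:
{"api": "servo_tool", "payload": {"rows": [[[-0.7,6.9,0],[0,0,0],1],[[-0.7,6.9,-5],[0,0,0],1],[[-0.7,6.9,-10],[0,0,0],1],[[-0.7,6.9,-15],[0,0,0],1],[[-0.7,6.9,-18],[0,0,0],1],[[-0.7,6.9,-18],[0,0,0],1],[[-0.7,6.9,-18],[0,0,0],1],[[-0.7,6.9,-18],[0,0,0],1]]}}

```text
time_s: 2.15
tcp_pos: [533.0, 125.2, 165.0]
tool_rot: [3.139, 0.003, 1.911]
wrist_force: [-0.1, -0.1, 1.0]
opening: 85.3
```

Emit:
{"api": "servo_tool", "payload": {"rows": [[[-0.2,0,0],[0,0,0],1],[[-0.2,0,-2],[0,0,0],1],[[-0.2,0,-4],[0,0,0],1],[[-0.2,0,-6],[0,0,0],1],[[-0.2,0,-7.8],[0,0,0],1],[[-0.2,0,-7.8],[0,0,0],1],[[-0.2,0,-7.8],[0,0,0],1],[[-0.2,0,-7.8],[0,0,0],0.6],[[-0.2,0,-7.8],[0,0,0],0.6],[[-0.2,0,-7.8],[0,0,0],0.6],[[-0.2,0,-7.8],[0,0,0],0.6],[[-0.2,0,-7.8],[0,0,0],0.6]]}}

```text
time_s: 3.35
tcp_pos: [532.2, 125.3, 89.7]
tool_rot: [3.137, 0.004, 1.911]
wrist_force: [-2.8, -1.4, 7.9]
opening: 67.1
```

Emit:
{"api": "servo_tool", "payload": {"rows": [[[0,0,1],[0,0,0],0.6],[[0,0,2],[0,0,0],0.6],[[0,0,3],[0,0,0],0.6],[[0,0,4],[0,0,0],0.6],[[0,0,4],[0,0,0],0.6],[[3,1.1,4],[0,0,0],0.6],[[6,2.1,4],[0,0,0],0.6],[[9,3.2,4],[0,0,0],0.6],[[12,4.3,4],[0,0,0],0.6],[[12,4.3,4],[0,0,0],0.6],[[12,4.3,4],[0,0,0],0.6]]}}

```text
time_s: 4.45
tcp_pos: [652.0, 168.4, 128.8]
tool_rot: [3.139, 0.003, 1.911]
wrist_force: [-0.5, 0.5, -3.9]
opening: 67.0
```

Emit:
{"api": "servo_tool", "payload": {"rows": [[[0,0,-1.5],[0,0,0],0.6],[[0,0,-3],[0,0,0],0.6],[[0,0,-3.7],[0,0,0],0.6],[[0,0,-3.9],[0,0,0],0.6],[[0,0,-3.9],[0,0,0],0.6],[[0,0,-3.9],[0,0,0],0.6],[[0,0,-3.9],[0,0,0],1],[[0,0,-3.9],[0,0,0],1],[[0,0,-3.9],[0,0,0],1],[[0,0,-3.9],[0,0,0],1]]}}

```text
time_s: 5.45
tcp_pos: [652.3, 168.4, 89.8]
tool_rot: [3.138, 0.003, 1.911]
wrist_force: [-0.5, -0.5, -1.2]
opening: 85.3
```

Emit:
{"api": "servo_tool", "payload": {"rows": [[[0,0,5],[0,0,0],1],[[0,0,10],[0,0,0],1],[[0,-3,14],[0,0,0],0.8],[[-1,-8,14],[0,0,0],0.5],[[-1,-13,14],[0,0,0],0.35],[[-2,-18,14],[0,0,0],0.35],[[-2,-23,14],[0,0,0],0.35],[[-2,-28,14],[0,0,0],0.35],[[-2,-33,14],[0,0,0],0.35],[[-2,-37.5,14],[0,0,0],0.35],[[-2,-37.5,14],[0,0,0],0.35],[[-2,-37.5,14],[0,0,0],0.35]]}}

```text
time_s: 6.65
tcp_pos: [632.1, -207.8, 229.7]
tool_rot: [3.137, 0.003, 1.908]
wrist_force: [-0.1, 0.8, 0.1]
opening: 29.6
```

```bash
cat > look.py <<'E'
import sys
from h import *
st()
cam=sys.argv[1] if len(sys.argv)>1 else "wrist"
im,d,p=cap(cam); cv2.imwrite(f"pics/l_{sys.argv[2]}.png",im); W=pts(d,p); np.savez(f"l_{sys.argv[2]}.npz",im=im,d=d,W=W,**{k:np.array(p[k]) for k in p})
ax=np.array([-.336,.942]); n=np.array([-.942,-.336]); o=np.array([573.8,-33.9])
r=W[...,:2]-o; s=r@ax; t=r@n
dark=im.max(2)<250
m=np.isfinite(s)&(abs(t)<14)&(s>-180)&(s<200)&(W[...,2]>8)&(W[...,2]<70)
if cam=="wrist": m[260:]&=False
print("n",m.sum(),"s range",np.percentile(s[m],[.5,99.5]).round(1))
for a in range(-170,190,20):
    k=m&(s>=a)&(s<a+20)
    if k.sum()>8: print(a+10,k.sum(),np.median(W[...,2][k]).round(1), end=" | ")
k=m&(W[...,2]>10)&(s>-90)&(s<100)
kk=np.polyfit(s[k],W[...,2][k],1); print("\ntilt deg",np.degrees(np.arctan(kk[0])).round(2),"z@0",kk[1].round(1))
E
python3 look.py wrist a; python3 look.py scene b
```

```text
t 6.65 tcp [ 632.1 -207.8  229.7] rot [3.137e+00 3.000e-03 1.908e+00] F [-0.1  0.8  0.1] op 29.561950199005683 q [-0.38  0.45  1.59  0.    1.09 -0.72]
n 4936 s range [-132.7  -46.5]
-140 145 28.2 | -120 1017 30.6 | -100 1085 19.5 | -80 1143 20.8 | -60 1284 24.2 | -40 262 25.7 | 
tilt deg 9.23 z@0 33.8
t 6.7 tcp [ 632.1 -206.4  229.6] rot [3.138e+00 3.000e-03 1.910e+00] F [-1.  -0.1  0.2] op 29.914925442357262 q [-0.38  0.45  1.59  0.    1.09 -0.72]
n 632 s range [-128.   109.8]
-120 45 27.9 | -100 64 23.9 | -80 48 17.9 | -60 46 20.8 | -40 47 24.5 | -20 53 28.4 | 0 49 31.3 | 20 55 34.8 | 40 54 38.1 | 60 60 41.8 | 80 52 45.5 | 100 56 48.0 | 
tilt deg 9.79 z@0 31.2
```

Emit:
{"api": "servo_tool", "payload": {"rows": [[[0.3,0.1,-5],[0,0,0],0.35],[[0.3,0.1,-10],[0,0,0],0.35],[[0.3,0.1,-14],[0,0,0],0.35],[[0.3,0.1,-14.8],[0,0,0],0.35],[[0.3,0.1,-14.8],[0,0,0],0.35],[[-0.3,1.6,-14.8],[0,0,0],0.35],[[-0.7,2.6,-14.8],[0,0,0],0.35],[[-0.7,2.6,-14.8],[0,0,0],0.35]]}}

```text
time_s: 7.55
tcp_pos: [625.6, -177.7, 83.9]
tool_rot: [3.136, 0.004, 1.913]
wrist_force: [-0.2, -0.6, 0.2]
opening: 29.7
```

Emit:
{"api": "servo_tool", "payload": {"rows": [[[-0.17,0.47,0],[0,0,0],0.35],[[-0.34,0.94,0],[0,0,0],0.35],[[-0.5,1.41,0],[0,0,0],0.35],[[-0.67,1.88,0],[0,0,0],0.35],[[-0.84,2.35,0],[0,0,0],0.35],[[-1.0,2.83,0],[0,0,0],0.35],[[-1.17,3.3,0],[0,0,0],0.35],[[-1.28,3.58,0],[0,0,0],0.35],[[-1.28,3.58,0],[0,0,0],0.35]]}}

```text
time_s: 8.45
tcp_pos: [614.4, -142.9, 85.3]
tool_rot: [3.133, 0.007, 1.913]
wrist_force: [2.0, -4.7, 3.7]
opening: 29.7
```

Emit:
{"api": "servo_tool", "payload": {"rows": [[[0.3,-0.94,0],[0,0,0],0.35],[[0.84,-2.35,0],[0,0,0],0.35],[[1.0,-2.8,0],[0,0,0],0.35],[[1.0,-2.8,0],[0,0,0],0.35],[[1.0,-2.8,0],[0,0,0],0.35],[[1.0,-2.8,0],[0,0,0],0.35]]}}

```text
time_s: 9.05
tcp_pos: [623.9, -170.6, 84.8]
tool_rot: [3.134, 0.006, 1.913]
wrist_force: [0.7, 0.2, -0.2]
opening: 29.9
```

```bash
python3 look.py scene c
```

```text
t 9.05 tcp [ 623.9 -170.6   84.8] rot [3.134 0.006 1.913] F [ 0.7  0.2 -0.2] op 29.947633710167995 q [-0.33  0.61  1.69  0.    0.83 -0.68]
n 650 s range [-142.2  136.1]
-140 16 27.5 | -100 27 28.2 | -80 62 29.6 | -60 42 18.8 | -40 51 23.4 | -20 55 28.0 | 0 49 32.4 | 20 55 36.4 | 40 53 40.7 | 60 56 44.9 | 80 52 49.5 | 100 54 54.8 | 120 54 59.2 | 140 24 60.3 | 
tilt deg 9.73 z@0 33.7
```

Emit:
{"api": "servo_tool", "payload": {"rows": [[[-0.6,1.7,-0.1],[0,0,0],0.35],[[-0.9,2.5,-0.1],[0,0,0],0.35],[[-1.1,3.1,-0.1],[0,0,0],0.35],[[-1.28,3.6,-0.1],[0,0,0],0.35],[[-1.28,3.6,-0.1],[0,0,0],0.35],[[-1.0,2.8,-0.1],[0,0,0],0.35],[[-0.5,1.4,-0.1],[0,0,0],0.35],[[-0.5,1.4,-0.1],[0,0,0],0.35],[[-0.5,1.4,-0.1],[0,0,0],0.35],[[-0.5,1.4,-0.1],[0,0,0],0.35],[[-0.5,1.4,-0.1],[0,0,0],0.35],[[-0.5,1.4,-0.1],[0,0,0],0.35]]}}

```text
time_s: 10.3
tcp_pos: [618.8, -156.3, 83.8]
tool_rot: [3.134, 0.006, 1.914]
wrist_force: [0.1, -0.7, 0.8]
opening: 29.7
```

```bash
python3 look.py scene d
```

```text
t 10.3 tcp [ 618.8 -156.3   83.8] rot [3.134 0.006 1.914] F [ 0.1 -0.7  0.8] op 29.733575276739405 q [-0.32  0.6   1.72  0.    0.82 -0.66]
n 622 s range [-122.4  145. ]
-120 13 29.9 | -80 47 28.4 | -60 56 21.4 | -40 51 21.2 | -20 48 26.5 | 0 50 31.8 | 20 49 36.9 | 40 50 42.5 | 60 50 47.8 | 80 52 51.7 | 100 56 57.1 | 120 55 62.6 | 140 40 65.3 | 
tilt deg 10.73 z@0 34.6
```

Emit:
{"api": "servo_tool", "payload": {"rows": [[[-0.5,1.5,0],[0,0,0],0.35],[[-0.75,2.1,0],[0,0,0],0.35],[[-0.95,2.6,0],[0,0,0],0.35],[[-1.08,3.05,0],[0,0,0],0.35],[[-1.08,3.05,0],[0,0,0],0.35],[[-0.8,2.2,0],[0,0,0],0.35],[[-0.3,0.85,0],[0,0,0],0.35],[[-0.3,0.85,0],[0,0,0],0.35],[[-0.3,0.85,0],[0,0,0],0.35],[[-0.3,0.85,0],[0,0,0],0.35],[[-0.3,0.85,0],[0,0,0],0.35],[[-0.3,0.85,0],[0,0,0],0.35]]}}

```text
time_s: 11.55
tcp_pos: [615.6, -147.5, 83.7]
tool_rot: [3.134, 0.006, 1.914]
wrist_force: [0.7, -0.4, -0.1]
opening: 29.9
```

```bash
python3 look.py scene e
```

```text
t 11.55 tcp [ 615.6 -147.5   83.7] rot [3.134 0.006 1.914] F [ 0.7 -0.4 -0.1] op 29.85687407856396 q [-0.3   0.59  1.73  0.    0.81 -0.65]
n 585 s range [-115.1  153. ]
-80 34 27.7 | -60 59 30.2 | -40 47 21.4 | -20 49 26.4 | 0 48 32.8 | 20 52 37.7 | 40 54 43.8 | 60 52 50.2 | 80 53 54.6 | 100 54 61.2 | 120 50 66.6 | 140 13 69.2 | 160 9 66.4 | 
tilt deg 11.71 z@0 35.8
```

Emit:
{"api": "servo_tool", "payload": {"rows": [[[-0.5,1.5,0],[0,0,0],0.35],[[-0.75,2.1,0],[0,0,0],0.35],[[-0.95,2.6,0],[0,0,0],0.35],[[-1.08,3.05,0],[0,0,0],0.35],[[-1.18,3.3,0],[0,0,0],0.35],[[-1.18,3.3,0],[0,0,0],0.35],[[-1,2.8,0],[0,0,0],0.35],[[-0.3,0.85,0],[0,0,0],0.35],[[0.2,-0.6,0],[0,0,0],0.35],[[0.2,-0.6,0],[0,0,0],0.35],[[0.2,-0.6,0],[0,0,0],0.35],[[0.2,-0.6,0],[0,0,0],0.35]]}}

```text
time_s: 12.8
tcp_pos: [617.2, -153.3, 83.3]
tool_rot: [3.135, 0.005, 1.914]
wrist_force: [0.1, 0.3, -0.1]
opening: 29.8
```

```bash
python3 look.py scene f
```

```text
t 12.8 tcp [ 617.2 -153.3   83.3] rot [3.135 0.005 1.914] F [ 0.1  0.3 -0.1] op 29.80889069857484 q [-0.31  0.6   1.72  0.    0.82 -0.66]
n 651 s range [-115.1  168.6]
-60 48 38.6 | -40 62 30.4 | -20 48 27.9 | 0 51 31.3 | 20 50 33.9 | 40 53 37.2 | 60 52 40.1 | 80 55 43.3 | 100 52 45.9 | 120 57 48.9 | 140 52 52.3 | 160 62 54.3 | 
tilt deg 3.89 z@0 35.3
```

Emit:
{"api": "servo_tool", "payload": {"rows": [[[0.5,-1.5,0],[0,0,0],0.35],[[0.5,-1.5,5],[0,0,0],0.5],[[0.5,-1.5,10],[0,0,0],1],[[0.5,-1.5,15],[0,0,0],1],[[0.5,-1.5,18],[0,0,0],1],[[0.5,-1.5,18],[0,0,0],1],[[0.5,-1.5,18],[0,0,0],1],[[0.5,-1.5,18],[0,0,0],1],[[0.5,-1.5,18],[0,0,0],1],[[0.5,-1.5,18],[0,0,0],1],[[0.5,-1.5,18],[0,0,0],1],[[0.5,-1.5,18],[0,0,0],1]]}}

```text
time_s: 14.05
tcp_pos: [622.0, -168.0, 262.6]
tool_rot: [3.136, 0.004, 1.914]
wrist_force: [-0.2, 0.6, 0.3]
opening: 85.6
```

```bash
python3 look.py scene g; python3 look.py wrist g2
```

```text
t 14.05 tcp [ 622.  -168.   262.6] rot [3.136 0.004 1.914] F [-0.2  0.6  0.3] op 85.60768210520483 q [-0.33  0.38  1.62  0.    1.13 -0.68]
n 650 s range [-66.1 170.9]
-60 44 49.5 | -40 65 46.0 | -20 55 31.1 | 0 49 31.2 | 20 52 29.7 | 40 53 28.9 | 60 54 28.9 | 80 53 27.4 | 100 54 26.9 | 120 56 25.9 | 140 56 26.3 | 160 52 25.2 | 
tilt deg -6.8 z@0 35.0
t 14.1 tcp [ 622.1 -168.1  262.9] rot [3.135 0.004 1.914] F [ 0.6 -0.2 -0.1] op 85.41436753788469 q [-0.33  0.38  1.62  0.    1.13 -0.68]
n 3605 s range [-71.5  -0.9]
-80 88 46.2 | -60 983 46.9 | -40 966 32.7 | -20 1049 32.2 | 0 519 32.6 | 
tilt deg -16.49 z@0 27.9
```

Emit:
{"api": "servo_tool", "payload": {"rows": [[[-2.5,4,2],[0,0,0],1],[[-5,8,4],[0,0,0],1],[[-7.5,12.5,5],[0,0,0],1],[[-10.5,17.5,5],[0,0,0],1],[[-10.5,17.5,5],[0,0,0],1],[[-10.5,17.5,5],[0,0,0],1],[[-10.5,17.5,5],[0,0,0],1],[[-10.5,17.5,5],[0,0,0],1],[[-10.5,17.5,5],[0,0,0],1],[[-10.5,17.5,5],[0,0,0],1],[[-10.5,17.5,5],[0,0,0],1],[[-10.5,17.5,5],[0,0,0],1]]}}

```text
time_s: 15.35
tcp_pos: [517.3, 6.5, 312.9]
tool_rot: [3.135, 0.004, 1.913]
wrist_force: [0.0, 0.1, -0.6]
opening: 85.5
```

```bash
sed -i 's/(s>-90)&(s<100)/(s>-25)\&(s<150)/; s/\[260:\]/[330:]/' look.py; python3 look.py wrist h
```

```text
t 15.35 tcp [517.3   6.5 312.9] rot [3.135 0.004 1.913] F [ 0.   0.1 -0.6] op 85.504758329825 q [-0.07  0.09  1.88 -0.    1.17 -0.41]
n 6535 s range [-69.5 167.6]
-80 26 45.5 | -60 395 46.4 | -40 587 36.8 | -20 409 32.0 | 0 445 32.9 | 20 460 33.7 | 40 500 34.7 | 60 527 35.4 | 80 565 36.3 | 100 605 37.3 | 120 649 38.1 | 140 690 39.0 | 160 677 39.9 | 
tilt deg 2.51 z@0 32.9
```

View pics/l_h.png

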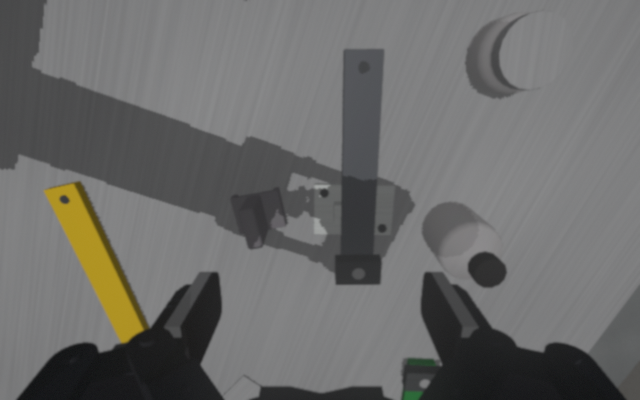

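The wrist view shows the stand under the bar with dots at (324,192) and (382,228), the handle at (258,215), the jar clear at (530,50) and the bottle untouched. The bar is still rocking a little, so I'm waiting.

Emit:
{"api": "servo_tool", "payload": {"rows": [[[0,0,0],[0,0,0],1],[[0,0,0],[0,0,0],1],[[0,0,0],[0,0,0],1],[[0,0,0],[0,0,0],1],[[0,0,0],[0,0,0],1],[[0,0,0],[0,0,0],1],[[0,0,0],[0,0,0],1],[[0,0,0],[0,0,0],1],[[0,0,0],[0,0,0],1],[[0,0,0],[0,0,0],1],[[0,0,0],[0,0,0],1],[[0,0,0],[0,0,0],1]]}}

```text
time_s: 16.6
tcp_pos: [517.3, 6.7, 312.9]
tool_rot: [3.135, 0.004, 1.914]
wrist_force: [0.6, 0.3, 0.1]
opening: 85.5
```

```bash
python3 look.py wrist i; python3 - <<'E'
from h import *
D=np.load("l_i.npz"); W,im=D["W"],D["im"]; p={k:D[k] for k in("K","k1","extrinsics")}
q=onz(p,[[324,192],[382,228],[314,184],[314,235],[394,184],[394,235]],6); print(q.round(1), q[:2].mean(0),q[2:].mean(0))
print("long edge dir L", np.degrees(np.arctan2(*(q[2]-q[3])[[1,0]])))
# bar rect above z 26
ax=np.array([-.336,.942]); n=np.array([-.942,-.336]); o=np.array([573.8,-33.9]); r=W[...,:2]-o; s=r@ax; t=r@n
m=np.isfinite(s)&(abs(t)<35)&(s>-90)&(s<190)&(W[...,2]>22)&(W[...,2]<60); m[300:]=0
for nm,k in(("all",m),("beam",m&(s>-35))): print(nm,cv2.minAreaRect(W[k][:,:2].astype(np.float32)))
m=np.zeros(s.shape,bool); m[170:270,215:300]=1
for z0,z1 in((50,75),(8,30)):
    k=m&(W[...,2]>z0)&(W[...,2]<z1); P=W[k]; print("handle",z0,k.sum(),cv2.minAreaRect(P[:,:2].astype(np.float32)),np.median(P[:,2]))
cv2.imwrite("pics/i_crop.png",cv2.resize(im[150:300,210:430],None,fx=3.5,fy=3.5,interpolation=cv2.INTER_CUBIC))
E
```

```text
t 16.6 tcp [517.3   6.7 312.9] rot [3.135 0.004 1.914] F [0.6 0.3 0.1] op 85.4885551142875 q [-0.07  0.09  1.88 -0.    1.17 -0.41]
n 6473 s range [-68.2 168.4]
-60 412 50.4 | -40 615 42.3 | -20 422 33.2 | 0 455 32.9 | 20 479 32.3 | 40 504 31.9 | 60 528 31.5 | 80 553 30.9 | 100 583 30.5 | 120 614 30.1 | 140 640 29.6 | 160 667 29.3 | 
tilt deg -1.31 z@0 32.8
[[534.2 -23.1   6. ]
 [612.9 -41.9   6. ]
 [520.5 -18.    6. ]
 [541.1 -76.7   6. ]
 [604.8  11.8   6. ]
 [629.7 -45.4   6. ]] [573.58070963 -32.47483954   6.        ] [574.02746846 -32.07788565   6.        ]
long edge dir L 109.24746139631053
all ((558.6080932617188, 13.3946533203125), (49.99415969848633, 239.46542358398438), 20.286174774169922)
beam ((549.7830810546875, 28.900474548339844), (43.104305267333984, 204.45639038085938), 19.84002685546875)
handle 50 762 ((471.1289367675781, -67.4988784790039), (16.320072174072266, 43.54965591430664), 30.69842529296875) 62.015726904909485
handle 8 1138 ((471.0566101074219, -67.88845825195312), (54.23036193847656, 44.50224304199219), 29.664474487304688) 14.48870878729332
```

View pics/i_crop.png

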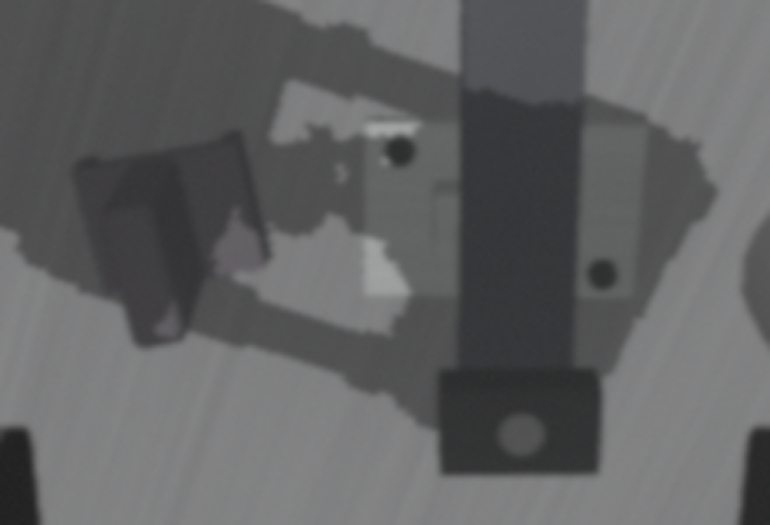

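The crop shows the handle fin at (150,250), the stand dots at (400,150) and (602,273), and the lug at (520,420). The bar's rocking is dying out around level. Next is the handle.

Emit:
{"api": "servo_tool", "payload": {"rows": [[[-2.5,-4,0],[0,0,5],0.6],[[-4.6,-7.4,-3],[0,0,10.5],0.6],[[-4.6,-7.4,-8],[0,0,10.5],0.6],[[-4.6,-7.4,-12],[0,0,10.5],0.6],[[-4.6,-7.4,-13],[0,0,10.5],0.6],[[-4.6,-7.4,-13],[0,0,10.5],0.6],[[-4.6,-7.4,-13],[0,0,10.5],0.6]]}}

```text
time_s: 17.35
tcp_pos: [472.9, -67.5, 184.6]
tool_rot: [3.133, 0.006, 2.097]
wrist_force: [0.5, -0.0, 1.3]
opening: 51.2
```

```bash
python3 look.py scene j; python3 - <<'E'
from h import *
im,d,p=cap("wrist"); W=pts(d,p)
k=np.isfinite(W[...,2])&(W[...,2]>50)&(W[...,2]<75)&(np.hypot(W[...,0]-471,W[...,1]+67.6)<40)
print(k.sum(),cv2.minAreaRect(W[k][:,:2].astype(np.float32)))
E
```

```text
t 17.35 tcp [472.9 -67.5 184.6] rot [3.133 0.006 2.097] F [ 0.5 -0.   1.3] op 51.18425488727867 q [-0.23  0.18  2.07  0.    0.88 -0.76]
n 655 s range [-67.2 171.3]
-60 48 45.9 | -40 65 42.2 | -20 54 29.9 | 0 51 29.5 | 20 54 30.2 | 40 53 30.3 | 60 51 31.4 | 80 51 31.4 | 100 57 31.6 | 120 55 31.8 | 140 55 32.8 | 160 52 32.0 | 
tilt deg 1.06 z@0 29.9
1867 ((471.00262451171875, -68.01272583007812), (15.763134956359863, 44.113277435302734), 30.123872756958008)
```

Emit:
{"api": "servo_tool", "payload": {"rows": [[[-0.2,-0.05,-2],[0,0,0],0.6],[[-0.2,-0.05,-5],[0,0,0],0.6],[[-0.2,-0.05,-8],[0,0,0],0.6],[[-0.2,-0.05,-8.6],[0,0,0],0.6],[[-0.2,-0.05,-8.6],[0,0,0],0.6],[[-0.2,-0.05,-8.6],[0,0,0],0.1],[[-0.2,-0.05,-8.6],[0,0,0],0.1],[[-0.2,-0.05,-8.6],[0,0,0],0.1],[[-0.2,-0.05,-8.6],[0,0,0],0.1],[[-0.2,-0.05,-8.6],[0,0,0],0.1],[[-0.2,-0.05,-8.6],[0,0,0],0.1]]}}

```text
time_s: 18.55
tcp_pos: [472.9, -68.4, 101.3]
tool_rot: [3.129, 0.01, 2.098]
wrist_force: [-1.0, -0.5, 6.2]
opening: 15.4
```

Emit:
{"api": "servo_tool", "payload": {"rows": [[[0,0,2],[0,0,0],0.1],[[0,0,5],[0,0,0],0.1],[[0,0,8],[0,0,-2],0.1],[[2.5,0.9,8],[0,0,-5],0.1],[[5,1.7,8],[0,0,-8],0.1],[[7.5,2.6,8],[0,0,-10.2],0.1],[[10.2,3.5,8],[0,0,-10.2],0.1],[[10.2,3.5,8],[0,0,-10.2],0.1],[[10.2,3.5,8],[0,0,-10.2],0.1],[[10.2,3.5,8],[0,0,-10.2],0.1]]}}

```text
time_s: 19.55
tcp_pos: [573.7, -33.5, 181.0]
tool_rot: [3.131, 0.009, 1.92]
wrist_force: [-0.2, -0.2, -0.8]
opening: 15.0
```

```bash
python3 look.py scene k; python3 look.py wrist k2; python3 - <<'E'
from h import *
D=np.load("l_k2.npz"); W=D["W"]
tz=W[...,2]
ax=np.array([-.336,.942]); n=np.array([-.942,-.336]); o=np.array([574,-32.3]); r=W[...,:2]-o; s=r@ax; t=r@n
for nm,k in (("beam far",(s>40)&(s<160)&(abs(t)<30)&(tz>22)&(tz<45)),("handle",(abs(s)<45)&(abs(t)<45)&(tz>85)&(tz<120)),("fin",(abs(s)<45)&(abs(t)<45)&(tz>125)&(tz<155))):
    k=np.isfinite(tz)&k
    if k.sum()>20:
        P=W[k]; print(nm,k.sum(),cv2.minAreaRect(P[:,:2].astype(np.float32)),np.median(P[:,2]), "t pct",np.percentile(t[k],[1,99]).round(1),"s",np.percentile(s[k],[1,99]).round(1))
E
```

```text
t 19.55 tcp [573.7 -33.5 181. ] rot [3.131 0.009 1.92 ] F [-0.2 -0.2 -0.8] op 15.013065566505817 q [-0.13  0.35  1.85 -0.    0.92 -0.48]
n 612 s range [-66.5 170.8]
-60 45 46.0 | -40 58 42.6 | -20 36 30.2 | 0 36 30.1 | 20 53 29.9 | 40 54 30.1 | 60 53 30.3 | 80 53 30.4 | 100 53 29.8 | 120 57 31.0 | 140 55 30.4 | 160 51 30.6 | 
tilt deg 0.29 z@0 29.9
t 19.6 tcp [573.6 -33.6 181. ] rot [3.131 0.01  1.919] F [-0.5  0.  -1.3] op 15.163486103298114 q [-0.13  0.35  1.85 -0.    0.92 -0.48]
n 9885 s range [  2.2 125.5]
0 519 32.5 | 20 1271 32.6 | 40 1395 32.6 | 60 1535 32.6 | 80 1681 32.6 | 100 1882 32.6 | 120 1602 32.6 | 
tilt deg 0.02 z@0 32.6
beam far 9341 ((547.3333129882812, 45.461978912353516), (36.014923095703125, 84.63394165039062), 20.13890266418457) 32.592897548028844 t pct [-18.5  16.6] s [ 41.2 123.7]
handle 5064 ((572.7763061523438, -28.379283905029297), (54.34504699707031, 37.288944244384766), 20.81707763671875) 94.51540331269685 t pct [-26.6  26.4] s [-7.5 22.3]
fin 8582 ((569.6033325195312, -22.14666748046875), (53.15483093261719, 54.369789123535156), 65.35840606689453) 142.1473573386031 t pct [-26.   28.1] s [-19.3  22.2]
```

View pics/l_k2.png

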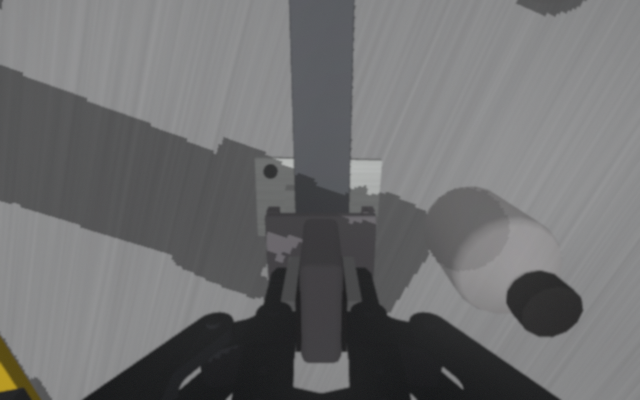

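The bar is level (0.02°, top at z 32.6). The held handle is centred over the stand, with its front edge at (320,212) and the bar between the skirts. I shift it about 1 mm sideways and lower it.

Emit:
{"api": "servo_tool", "payload": {"rows": [[[0.12,0.04,-1],[0,0,-0.5],0.1],[[0.12,0.04,-2.5],[0,0,-0.5],0.1],[[0.12,0.04,-3.5],[0,0,-0.5],0.1],[[0.12,0.04,-4],[0,0,-0.5],0.1],[[0.12,0.04,-4],[0,0,-0.5],0.1],[[0.12,0.04,-4],[0,0,-0.5],0.1]]}}

```text
time_s: 20.25
tcp_pos: [574.9, -33.3, 140.8]
tool_rot: [3.131, 0.009, 1.91]
wrist_force: [0.8, 0.2, -0.7]
opening: 15.4
```

```bash
python3 look.py wrist m; python3 - <<'E'
from h import *
D=np.load("l_m.npz"); W=D["W"]; tz=W[...,2]
ax=np.array([-.342,.940]); n=np.array([-.940,-.342]); o=np.array([574,-32.3]); r=W[...,:2]-o; s=r@ax; t=r@n
for nm,k in (("beam",(s>25)&(s<90)&(abs(t)<24)&(tz>26)&(tz<40)),("plate",(s>0)&(s<30)&(abs(t)<40)&(tz>48)&(tz<62))):
    k=np.isfinite(tz)&k; print(nm,k.sum(),np.median(tz[k]),"t",np.percentile(t[k],[.5,99.5]).round(1),"s",np.percentile(s[k],[1,99]).round(1))
    if k.sum(): print(cv2.minAreaRect(W[k][:,:2].astype(np.float32)))
E
```

```text
t 20.25 tcp [574.9 -33.3 140.8] rot [3.131 0.009 1.91 ] F [ 0.8  0.2 -0.7] op 15.409888174675942 q [-0.13  0.42  1.86 -0.    0.85 -0.47]
n 13643 s range [  4.4 117.9]
0 242 54.1 | 20 2471 49.8 | 40 2013 32.6 | 60 2231 32.6 | 80 2549 32.6 | 100 2840 32.6 | 120 1297 32.5 | 
tilt deg -6.77 z@0 43.1
beam 9323 32.5628360020018 t [-19.4  16.2] s [25.9 89.4]
((555.85009765625, 22.26654624938965), (36.21609115600586, 64.98249816894531), 20.075105667114258)
plate 3561 54.0596503152847 t [-28.3  25.1] s [ 0.4 22.2]
((571.6521606445312, -21.141048431396484), (54.22806167602539, 22.55800437927246), 19.971656799316406)
```

Aligned to within a tenth of a millimetre. Lowering to just above the seat.

Emit:
{"api": "servo_tool", "payload": {"rows": [[[0,0,-0.4],[0,0,0],0.1],[[0,0,-0.8],[0,0,0],0.1],[[0,0,-1.1],[0,0,0],0.1],[[0,0,-1.3],[0,0,0],0.1],[[0,0,-1.45],[0,0,0],0.1],[[0,0,-1.45],[0,0,0],0.1],[[0,0,-1.45],[0,0,0],0.1]]}}

```text
time_s: 21.0
tcp_pos: [575.3, -33.3, 126.8]
tool_rot: [3.13, 0.01, 1.91]
wrist_force: [0.5, -0.2, -0.4]
opening: 15.4
```

Emit:
{"api": "servo_tool", "payload": {"rows": [[[-0.02,0,-0.07],[0,0,0],0.1],[[-0.02,0,-0.14],[0,0,0],0.1],[[-0.02,0,-0.14],[0,0,0],0.1],[[-0.02,0,-0.14],[0,0,0],0.1]]}}

```text
time_s: 21.4
tcp_pos: [575.1, -33.3, 125.4]
tool_rot: [3.13, 0.01, 1.91]
wrist_force: [-1.3, -0.7, 0.5]
opening: 15.0
```

Emit:
{"api": "servo_tool", "payload": {"rows": [[[0,0,-0.05],[0,0,0],0.1],[[0,0,-0.05],[0,0,0],0.1]]}}

```text
time_s: 21.6
tcp_pos: [575.1, -33.3, 125.2]
tool_rot: [3.13, 0.01, 1.91]
wrist_force: [-0.1, 0.3, 3.1]
opening: 15.1
```

Contact at 3 N, so I release and then rise straight up.

Emit:
{"api": "servo_tool", "payload": {"rows": [[[0,0,0],[0,0,0],0.25],[[0,0,0],[0,0,0],0.32],[[0,0,0],[0,0,0],0.4],[[0,0,0],[0,0,0],0.4],[[0,0,0],[0,0,0],0.4],[[0,0,2],[0,0,0],0.4],[[0,0,5],[0,0,0],0.4],[[0,0,10],[0,0,0],0.4],[[0,0,15],[0,0,0],0.4],[[0,0,18],[0,0,0],0.4]]}}

```text
time_s: 22.6
tcp_pos: [576.6, -33.5, 309.9]
tool_rot: [3.125, 0.013, 1.91]
wrist_force: [0.4, -0.5, -0.7]
opening: 34.1
```

Emit:
{"api": "servo_tool", "payload": {"rows": [[[-2,5,1],[0,0,0],0.4],[[-3,8,2],[0,0,0],0.4],[[-3,8,2],[0,0,0],0.4],[[-3,8,2],[0,0,0],0.4],[[-3,8,2],[0,0,0],0.4],[[-3,8,2],[0,0,0],0.4],[[-3,8,2],[0,0,0],0.4],[[-3,8,2],[0,0,0],0.4],[[-3,8,2],[0,0,0],0.4],[[-3,8,2],[0,0,0],0.4],[[-3,8,2],[0,0,0],0.4],[[-3,8,2],[0,0,0],0.4]]}}

```text
time_s: 23.8
tcp_pos: [546.7, 46.5, 329.9]
tool_rot: [3.124, 0.013, 1.91]
wrist_force: [-0.6, -0.3, 0.5]
opening: 34.3
```

Emit:
{"api": "servo_tool", "payload": {"rows": [[[0,0,0],[0,0,0],0.4],[[0,0,0],[0,0,0],0.4],[[0,0,0],[0,0,0],0.4],[[0,0,0],[0,0,0],0.4],[[0,0,0],[0,0,0],0.4],[[0,0,0],[0,0,0],0.4],[[0,0,0],[0,0,0],0.4],[[0,0,0],[0,0,0],0.4],[[0,0,0],[0,0,0],0.4],[[0,0,0],[0,0,0],0.4],[[0,0,0],[0,0,0],0.4],[[0,0,0],[0,0,0],0.4]]}}

```text
time_s: 25.0
tcp_pos: [546.7, 46.5, 329.9]
tool_rot: [3.124, 0.013, 1.91]
wrist_force: [0.3, 0.1, 0.2]
opening: 34.2
```

```bash
cat > fin.py <<'E'
from h import *
st(); im,d,p=cap("wrist"); cv2.imwrite("pics/fin.png",im)
W=pts(d,p); tz=W[...,2]
ax=np.array([-.342,.940]); n=np.array([-.940,-.342]); o=np.array([574,-32.3]); r=W[...,:2]-o; s=r@ax; t=r@n
f=np.isfinite(tz)
k=f&(s>28)&(s<160)&(abs(t)<14)&(tz>15)&(tz<50); c=np.polyfit(s[k],tz[k],1); print("bar tilt",np.degrees(np.arctan(c[0])).round(2),"z0",c[1].round(1))
k=f&(abs(s)<35)&(abs(t)<35)&(tz>34.5)&(tz<43); print("plate z",np.median(tz[k]).round(1),cv2.minAreaRect(W[k][:,:2].astype(np.float32)),"s",np.percentile(s[k],[1,99]).round(1),"t",np.percentile(t[k],[1,99]).round(1))
for a,b in((-1,10),(10,26)):
    kk=k&(s>a)&(s<b); print("t",np.percentile(t[kk],[1,99]).round(1),tz[kk].mean().round(2))
k=f&(abs(s)<35)&(abs(t)<35)&(tz>75)&(tz<95); print("fin top",k.sum(),np.median(tz[k]),cv2.minAreaRect(W[k][:,:2].astype(np.float32)))
E
python3 fin.py
```

```text
t 25.0 tcp [546.7  46.5 329.9] rot [3.124 0.013 1.91 ] F [0.3 0.1 0.2] op 34.18546929893577 q [ 0.01  0.13  1.8  -0.01  1.19 -0.33]
bar tilt 0.02 z0 32.6
plate z 38.5 ((575.5604248046875, -30.940906524658203), (54.18965148925781, 46.226444244384766), 19.0429744720459) s [-21.9  22. ] t [-28.7  24.6]
t [-28.7  24.3] 38.52
t [-28.6  23.9] 38.15
fin top 670 86.17514640099199 ((575.6417846679688, -31.25684356689453), (15.360374450683594, 43.87512969970703), 18.988296508789062)
```

View pics/fin.png

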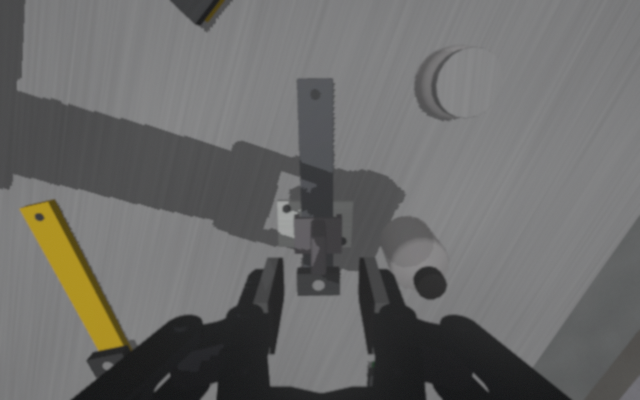

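The final view shows the handle astride the bar at (318,235), the bar level, and the jar clear at (465,80). The bottle is still upright at (420,260), so I'm handing in.

```bash
python3 -c "
from h import *
print(bot.hand_in())"
```

```text
the job is handed in; nothing more can be done
None
```

The job is done and handed in at about 25 s of robot time; the hand-in gave no verdict.

- **Jar:** I gripped it, lifted it and set it down upright about 125 mm to the side of the bar's line, before touching the bar.
- **Bar:** I pushed it along by its lug end face in four short pushes, letting go and looking after each one. After the last it rocked for a few seconds and settled level by itself.
- **Handle:** I picked it up by the fin, lined it up over the bar, lowered it until it touched at about 3 N, and released it.

**Last checks, with the robot clear:**

| Check | Measured | Expected |
|---|---|---|
| Bar tilt | 0.02° | level |
| Handle plate top above bench | 38.5 mm | 38 mm |
| Fin top above bench | 86.2 mm | 86 mm |
| Handle centre along the bar, from the stand's centre | 0.1 mm | 0 |

The handle is turned about 1° from the bar, which the skirts' clearance allows. The jar and the bottle are standing in the last picture. The bowl and the scraper were out of that view; I did not re-check them, but the arm never went near them.

Two readings disagreed. While the bar rocked, scene-camera and wrist-camera tilts taken 0.05 s apart differed by about 2°. Once it settled, the scene camera read 0.3° and the wrist camera 0.02°.

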